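# Park the optical mounts in their nests

### The job

Put the four loose optical mounts on the bench away, each into the white nest whose recess matches the shape and size of its foot: the post holder in the large round nest, the pedestal post in the small round one, the angle bracket in the oblong one and the beam-splitter cube in the square one. Each must end upright and flat on the floor of its nest, with no part of its foot on the rim. Knock none of them over, and leave the screwdriver and the jar where they are.

Things in the scene. Friction and masses are not known exactly. Their poses are not given: they have to be found in the camera images.
- holder_center (a point): Post holder: black upright tube 28 mm in diameter on a round foot 60 mm in diameter and 10 mm thick, 75 mm tall in all, about 0.2 kg. A small steel thumbscrew (10 mm in diameter) sticks out of the tube along the +x axis to 25 mm from the tube's axis, 14 to 24 mm above the underside; the tube above it is plain. The point is on the tube's axis half-way up, 37.5 mm above the underside; z axis up.
- pedestal_center (a point): Pedestal post: bare steel pillar 20 mm in diameter on a round foot 36 mm in diameter and 8 mm thick, pillar 60 mm tall from underside to top (a thin stud adds 5 mm), about 0.14 kg. The point is on the axis half-way up, 30 mm above the underside; z axis up.
- bracket_center (a point): Right-angle bracket: black L-shaped mount. Its foot is a plate 76 mm (x) by 40 mm (y) and 10 mm thick; an upright plate 10 mm thick (x), 40 mm wide (y) rises at the -x end of the foot to 65 mm above the underside, its middle plane 33 mm from the foot's centre towards -x. About 0.16 kg. The point is above the centre of the foot, 32.5 mm above the underside (in free air beside the upright); x along the foot away from the upright, z up.
- cube_center (a point): Beam-splitter cube: black cube of 50 mm with a round glass port in its top and sides, about 0.19 kg. The point is the cube's centre, 25 mm above the underside; x and y are normal to the side faces, z up.
- nest_large_round: Nest for the post holder, the larger of the two round ones: recess 76 mm in diameter, 86 mm over the rim. Fixed white plastic tray with a flat floor 3 mm above the bench and a raised rim 5 mm wide whose top is 8 mm above the bench; the recess is 8 mm larger all round than the foot that belongs in it. Origin at the centre of its underside, on the bench. z axis up.
- nest_small_round: Nest for the pedestal post, the smaller of the two round ones: recess 52 mm in diameter, 62 mm over the rim. Fixed white plastic tray with a flat floor 3 mm above the bench and a raised rim 5 mm wide whose top is 8 mm above the bench; the recess is 8 mm larger all round than the foot that belongs in it. Origin at the centre of its underside, on the bench. z axis up.
- nest_oblong: Nest for the bracket: oblong recess 92 mm (x) by 56 mm (y), 102 by 66 mm over the rim. Fixed white plastic tray with a flat floor 3 mm above the bench and a raised rim 5 mm wide whose top is 8 mm above the bench; the recess is 8 mm larger all round than the foot that belongs in it. Origin at the centre of its underside, on the bench. x along the long side, z up; the bracket may lie either way round.
- nest_square: Nest for the cube: square recess 66 by 66 mm, 76 by 76 mm over the rim. Fixed white plastic tray with a flat floor 3 mm above the bench and a raised rim 5 mm wide whose top is 8 mm above the bench; the recess is 8 mm larger all round than the foot that belongs in it. Origin at the centre of its underside, on the bench. x and y along the sides, z up; the cube may be turned by any quarter turn.
- driver_grip (a point): Screwdriver with a red handle, about 170 mm long, lying on the bench beyond the work (far from the robot); to be left alone. The point is in the middle of its handle.
- jar_center (a point): Small closed amber glass jar with a black lid, 56 mm in diameter and 55 mm tall, standing beyond the work; to be left alone. The point is at its centre, half-way up.
Mind the look-alikes: they are no part of the job. Leave any green or pink look-alike of the part that bears bracket_center alone. Leave any yellow look-alike of the part that bears holder_center alone.

How it is judged (in metres and radians):
At the end, for the whole second after the job is handed in: Each mount stands in its own nest: its centre within 13 mm of the nest's centre seen from above, at most 2 mm higher than when its foot lies on the nest's floor, leaning less than 0.04 rad, released and at rest (slower than 20 mm/s) (horizontal distance between holder_center and nest_large_round below 0.013 m and height (world z) of holder_center below 0.0425 m and angle between each of holder_center, pedestal_center, bracket_center, cube_center's own z axis and vertical below 0.04 rad and linear speed of each of holder, pedestal, bracket, cube below 0.02 m/s and horizontal distance between pedestal_center and nest_small_round below 0.013 m and height (world z) of pedestal_center below 0.035 m and horizontal distance between bracket_center and nest_oblong below 0.013 m and height (world z) of bracket_center below 0.0375 m and horizontal distance between cube_center and nest_square below 0.013 m and height (world z) of cube_center below 0.03 m); the robot touches nothing.
It fails at once if a mount is knocked over (leans more than 45 degrees) (angle between any of holder_center, pedestal_center, bracket_center, cube_center's own z axis and vertical above 0.79 rad).
It fails at once if the screwdriver is pushed more than 30 mm (distance of driver_grip from where it was at the start of the episode above 0.03 m).
It fails at once if the jar is pushed more than 30 mm (distance of jar_center from where it was at the start of the episode above 0.03 m).
It also fails if it takes over 112 s, if anything falls off the work surface, if the arm or the gripper's body presses on something with over 40 N, if the wrist force passes 120 N, or if a joint passes its speed limit or range.

### The arm

A 6-joint arm with a two-finger parallel gripper is mounted at the origin on the work surface. World frame = base frame: x ahead of the robot, y to its left, z up, the work surface at z = 0. Lengths are in m, angles in degrees, forces in N, time in s.
With the tool pointing down it reaches from about 0.35 to 0.875 m from the base axis. Payload 4.2 kg.
Tool frame: the origin (TCP) lies on the centre line of the jaws, within the pads' length; the fingertips stand 19 mm ahead of it and the grasp point (between the pads) is the TCP; x points along the fingers, y is the direction in which the jaws open and shut, and the axes are right-handed (so a half turn about x gives the same grasp; the last joint's range is limited). The gripper opens to 87 mm and grips with 3 to 60 N. Pads are 19 mm wide; open, the fingers measure 117 mm over their backs; the gripper's body (75 mm by 190 mm) begins 51 mm behind the grasp point.
Start: joints at [84.889, 22.042, 0.453, 0, -68.411, -14.817], TCP at [0.213, 0.588, 0.242] pointing down, gripper open.
Joint ranges: [-179.83, 179.83], [-69.29, 118.12], [-61.27, 80.66], [-181.25, 117.63], [-171.15, -9.14], [-177.46, 177.46]. Speed limits (degrees/s): [159.86, 159.86, 180, 180, 180, 180].

### API

Orientations are given as a 3x3 rotation matrix whose columns are the frame's x, y, z axes.
In Python, from station import * gives the robot as it stands.
- The arm moves only by the shell command python3 -m creep 'ROWS'. ROWS is JSON, a list of rows, each a list of 5 numbers: the opening, from 0 (shut) to 1 (fully open), then the shift along the world's x, y, z in mm, then the turn about the world's z in rad. In form: [[jaw, x, y, z, turn], ...]. A call has exactly 8 rows; each row is the pose to reach, as a shift and turn from the pose measured when the call began; what a row does not reach only later rows make up. A row lasts 1/10 s, in which the tool goes at most 50 mm and 8.59 degrees, less where a joint would pass 70% of its speed; a pose out of reach is approached as far as the arm can. A call with a gripper value outside its range is refused whole. The fingers move at their own pace and stop on an object; the grip force is fixed at half the most. Time passes only in rows, so rows that repeat a pose let the fingers close, or fill a call up. It gives the time, the measured TCP pose, the force and the opening at its end, in the units of the state.
- sense(): the state, without advancing time (a new reading comes with each control period).
- capture(name): name is "scene" or "side" or "wrist"; returns a dict with "image" (420x560x3 uint8, blue, green, red), "z_map" (420x560 float32, m along the optical axis (not along the pixel's ray), 0 where there is no reading), "mtx" (3x3 intrinsics, pixels), "k1" (the pictures are not rectified: a ray, as slopes to the right and down, at radius r is drawn at 1 + k1 r^2 times it, then the intrinsics apply), "eye" and "attitude" of the camera in the world. Camera axes: x right, y up, looking along -z (the intrinsics and any distortion apply to the point x, -y, -z); pixel columns grow to the right and rows downward; lengths in m; the calibration is good to about 2 mm. A picture is of the moment at which its call begins.
- finish_job(): hands the job in, once; it reports no verdict.
Trained networks look in a picture, given as the dict that the camera call returned (one of the last four; its "shot" number tells which), for a name from the list of things; names that differ only in an ending like _2 or _b are one class to them, and where a whole thing is asked for, a point or a joint stands for the part that bears it (a point fixed in the world has none). Each returns a list of dicts, best first, with "confidence" (0 to 1); they miss things now and then, are a little off and sometimes report something else, mostly with a low value. They report only what shows in the picture. A call takes as long as a camera call. They do not tell look-alikes from the thing itself.
- look_for(picture, thing): "box" ([left, top, right, bottom] in pixels, round what is visible of it).
- mark_of(picture, thing): "centre" ([column, row] in pixels: a listed point, or the origin of a listed thing).
The state is a dict: "time_s": time; "joints": joint angles; "joint_velocities": joint speeds; "effort": joint torques, N m; "tcp_pos": TCP position; "ee_rot": TCP orientation; "wrist_force": force on the tool from outside, world axes, zero at the start; "moment": the same for the moment, N m; "gripper_width": opening from 0.0 (shut) to 1.0 (fully open).
Only numpy, scipy, OpenCV 4.12 (cv2) and the standard library are available. Lean on these libraries where they do the work, as an engineer would, in place of code of your own. Each camera call takes 0.05 s, during which the arm holds its last target.

## Working session

There is one attempt and no reset: what is moved stays moved. The work goes in short steps, Python scripts to look and compute and a shell command to move; the robot and the scene stay as the last step left them, time stands still between calls to the robot, and variables do not carry over. Pictures are saved under pics/ and viewed, and the job is handed in when it is done.

```bash
ls; mkdir -p pics; python3 - <<'E'
from station import *
import cv2
s=sense(); print(s['time_s'],s['tcp_pos'],s['ee_rot'],s['gripper_width'])
for n in ("scene","side","wrist"):
    c=capture(n); cv2.imwrite(f'pics/{n}0.png',c['image']); print(n,c['mtx'],c['k1'],c['eye'],c['attitude'],c.get('shot'))
E
```

```text
pics
0.0 [0.2127956  0.5870549  0.24043839] [[-6.55805449e-04 -3.40932191e-01 -9.40087661e-01]
 [-2.13268647e-03 -9.40085249e-01  3.40932804e-01]
 [-9.99997511e-01  2.22849783e-03 -1.10588443e-04]] 1.001279888720959
scene [[543.76628391   0.         276.98238019]
 [  0.         543.76628391 210.93673234]
 [  0.           0.           1.        ]] -0.20481616697186464 [1.15297915 0.33367465 1.2136686 ] [[-0.50900731 -0.7389554   0.44142551]
 [ 0.86074623 -0.44009342  0.25580015]
 [ 0.00524356  0.51015949  0.86006384]] 1
side [[460.47318845   0.         280.69568812]
 [  0.         460.47318845 213.69332503]
 [  0.           0.           1.        ]] -0.14077850348434692 [ 0.12724108 -0.47027237  0.76443856] [[ 0.68867667  0.54994695 -0.4725281 ]
 [-0.72494075  0.51001541 -0.46297429]
 [-0.01361468  0.66139446  0.74991466]] 2
wrist [[353.80716898   0.         272.30361685]
 [  0.         353.80716898 210.60583199]
 [  0.           0.           1.        ]] -0.09241693937752256 [0.28851879 0.55953031 0.38431532] [[-0.34024993  0.89773078  0.27983823]
 [-0.94033348 -0.32537479 -0.09951976]
 [ 0.00171036 -0.29700285  0.95487506]] 3
```

View pics/scene0.png

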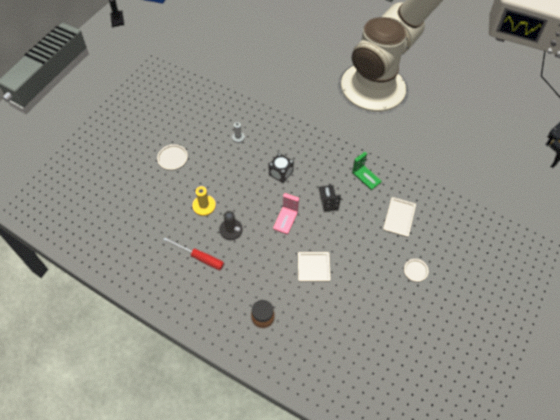

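View pics/side0.png

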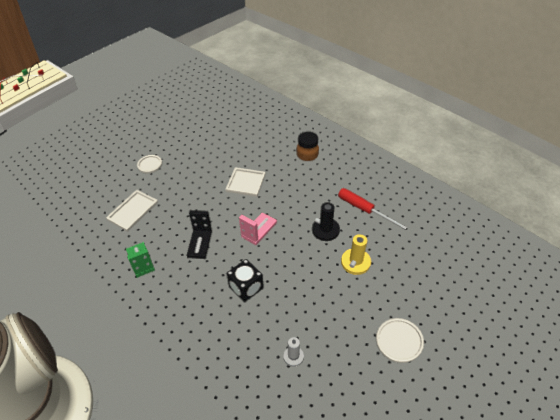

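View pics/wrist0.png

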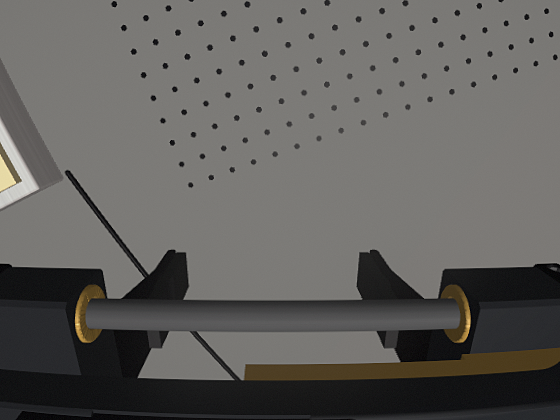

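The scene view shows:
- **Mounts:** holder at (231,228), pedestal (238,131), cube (281,166) and black bracket (330,198).
- **Look-alikes:** yellow (203,202), pink (288,212) and green (367,175).
- **Nests:** large round (172,157), small round (416,270), oblong (400,215) and square (314,266).

Next I'll get their world positions.

```bash
cat > h.py <<'E'
from station import *
import numpy as np, cv2
def dist(c): return np.array([c['k1'],0,0,0.])
def und(c,px):
    return cv2.undistortPoints(np.array(px,float).reshape(-1,1,2),c['mtx'],dist(c)).reshape(-1,2)
def cloud(c):
    h,w=c['z_map'].shape; v,u=np.mgrid[0:h,0:w]
    n=und(c,np.stack([u,v],-1)); z=c['z_map'].reshape(-1)
    p=np.stack([n[:,0]*z,-n[:,1]*z,-z],1)@np.array(c['attitude']).T+c['eye']
    p[z==0]=np.nan
    return p.reshape(h,w,3)
def atz(c,px,z):
    n=und(c,[px])[0]; d=np.array(c['attitude'])@[n[0],-n[1],-1]; e=np.array(c['eye'])
    return e+d*(z-e[2])/d[2]
E
python3 - <<'E'
from h import *
np.set_printoptions(precision=4,suppress=True)
H=dict(holder_center=.0375,pedestal_center=.03,bracket_center=.0325,cube_center=.025,nest_large_round=0,nest_small_round=0,nest_oblong=0,nest_square=0,driver_grip=.015,jar_center=.0275)
for n in ("scene","side"):
    c=capture(n); np.savez(f'{n}.npz',**{k:c[k] for k in('image','z_map','mtx','k1','eye','attitude')})
    P=cloud(c); print(n, 'bench z median',np.nanmedian(P[150:250,150:400,2]))
    for t,z in H.items():
        for r in mark_of(c,t)[:3]:
            print(t,np.round(r['centre']),round(r['confidence'],2),atz(c,r['centre'],z)[:2])
E
```

```text
scene bench z median 0.000820512260866213
holder_center [234. 225.] 0.9 [ 0.6396 -0.0874]
holder_center [204. 198.] 0.6 [ 0.6112 -0.1959]
pedestal_center [240. 130.] 0.59 [ 0.3726 -0.2395]
bracket_center [368. 172.] 0.9 [0.3183 0.128 ]
bracket_center [324. 192.] 0.82 [0.4367 0.0584]
bracket_center [285. 215.] 0.75 [0.5469 0.007 ]
nest_large_round [175. 160.] 0.61 [ 0.533 -0.355]
nest_small_round [413. 271.] 0.64 [0.5069 0.351 ]
nest_oblong [400. 220.] 0.75 [0.3887 0.2625]
nest_square [314. 266.] 0.77 [0.6193 0.1322]
driver_grip [206. 258.] 0.97 [ 0.7417 -0.1029]
jar_center [262. 312.] 0.91 [0.7945 0.0881]
side bench z median 0.00025019339115067707
holder_center [358. 253.] 0.62 [ 0.6147 -0.2036]
holder_center [325. 215.] 0.57 [ 0.6462 -0.093 ]
pedestal_center [293. 351.] 0.71 [ 0.3783 -0.2464]
pedestal_center [196. 235.] 0.27 [0.4287 0.0695]
bracket_center [256. 221.] 0.82 [0.5384 0.0039]
bracket_center [196. 233.] 0.8 [0.4302 0.0727]
bracket_center [138. 250.] 0.64 [0.3222 0.1264]
cube_center [246. 277.] 0.81 [ 0.4302 -0.0771]
nest_large_round [399. 339.] 0.7 [ 0.5352 -0.3641]
nest_small_round [150. 163.] 0.63 [0.5103 0.359 ]
nest_small_round [292. 350.] 0.28 [ 0.3889 -0.2354]
nest_oblong [135. 209.] 0.75 [0.394  0.2549]
nest_square [244. 183.] 0.89 [0.6206 0.133 ]
nest_square [195. 235.] 0.22 [0.439  0.0936]
driver_grip [363. 204.] 0.82 [ 0.7438 -0.1207]
jar_center [311. 148.] 0.93 [0.7978 0.0792]
```

```bash
cat > topo.py <<'E'
from h import *
def ortho(c,z,x0,x1,y0,y1,res=.001):
    # rows: x descending up, cols: y left = larger y to the left
    xs=np.arange(x1,x0,-res); ys=np.arange(y1,y0,-res)
    X,Y=np.meshgrid(xs,ys,indexing='ij'); P=np.stack([X,Y,np.full_like(X,z)],-1).reshape(-1,3)
    q=(P-c['eye'])@np.array(c['attitude']); s=np.stack([q[:,0]/-q[:,2],-q[:,1]/-q[:,2]],1)
    r2=(s**2).sum(1,keepdims=True); s=s*(1+c['k1']*r2)
    m=c['mtx']; u=(s[:,0]*m[0,0]+m[0,2]).reshape(X.shape).astype(np.float32); v=(s[:,1]*m[1,1]+m[1,2]).reshape(X.shape).astype(np.float32)
    return cv2.remap(np.array(c['image']),u,v,cv2.INTER_LINEAR)
E
python3 - <<'E'
from topo import *
np.set_printoptions(precision=4,suppress=True)
C={n:dict(np.load(n+'.npz')) for n in('scene','side')}
for n,c in C.items():
    o=ortho(c,0.008,.28,.72,-.42,.40,.0011)
    P=cloud(c); img=c['image'].astype(int)
    # grid annotate
    for x in np.arange(.3,.72,.1):
        r=int((.72-x)/.0011); cv2.line(o,(0,r),(8,r),(0,0,255),1)
    cv2.imwrite(f'pics/ortho_{n}.png',o)
    # nests: white pixels rim z 3-10mm
    w=(img.min(2)>170)
    lab,k=None,None
    num,lab,st,cen=cv2.connectedComponentsWithStats(w.astype(np.uint8))
    for i in range(1,num):
        if st[i,4]<150: continue
        p=P[lab==i]; 
        if not(.25<np.nanmedian(p[:,0])<.75 and np.nanmedian(p[:,2])<.015): continue
        # project mask contour at rim top
        cs,_=cv2.findContours((lab==i).astype(np.uint8),cv2.RETR_EXTERNAL,cv2.CHAIN_APPROX_NONE)
        q=np.array([atz(c,x[0],.008)[:2] for x in max(cs,key=len)])
        rc=cv2.minAreaRect((q*1000).astype(np.float32)); print(n,'nest',cen[i].round(),'pts mean',np.nanmean(p,0),'rect(mm)',np.round(rc[0],1),np.round(rc[1],1),round(rc[2],1))
    # mounts: points z>12mm
    hm=(P[...,2]>.012)&(P[...,0]>.25)&(P[...,0]<.72)&(abs(P[...,1])<.45)
    num,lab,st,cen=cv2.connectedComponentsWithStats(hm.astype(np.uint8))
    for i in range(1,num):
        if st[i,4]<40: continue
        p=P[lab==i]; print(n,'obj',cen[i].round(),st[i,4],'bgr',img[lab==i].mean(0).round(),'min',p.min(0),'max',p.max(0),'mean',p.mean(0))
E
```

```text
scene nest [172. 156.] pts mean [ 0.5298 -0.3669  0.004 ] rect(mm) [ 530.4 -365.4] [82.6 84.5] 30.3
scene nest [399. 216.] pts mean [0.3823 0.2557 0.0046] rect(mm) [383.7 255.7] [104.1  68.8] 12.2
scene nest [314. 266.] pts mean [0.6212 0.1307 0.0043] rect(mm) [622.3 131.4] [75.4 77.9] 30.5
scene nest [416. 269.] pts mean [0.5013 0.3547 0.0045] rect(mm) [502.2 354.5] [60.5 60.6] 24.3
scene obj [238. 130.] 110 bgr [127. 130. 129.] min [ 0.3689 -0.2528  0.0121] max [ 0.3915 -0.232   0.0705] mean [ 0.3837 -0.2407  0.0424]
scene obj [280. 167.] 463 bgr [121. 123. 120.] min [ 0.3983 -0.1068  0.012 ] max [ 0.4528 -0.0517  0.058 ] mean [ 0.4307 -0.0765  0.0423]
scene obj [359. 163.] 192 bgr [ 64. 113.  56.] min [0.2866 0.0843 0.012 ] max [0.3305 0.118  0.0706] mean [0.3117 0.0974 0.043 ]
scene obj [202. 198.] 245 bgr [ 65. 161. 183.] min [ 0.5888 -0.2127  0.012 ] max [ 0.6394 -0.1783  0.0783] mean [ 0.6203 -0.1941  0.0489]
scene obj [331. 200.] 262 bgr [60. 62. 62.] min [0.4024 0.0531 0.012 ] max [0.473  0.1077 0.073 ] mean [0.4542 0.087  0.0413]
scene obj [290. 203.] 257 bgr [129. 116. 178
[... 837 characters left out ...]
mean [0.4551 0.0866 0.0435]
side obj [249. 228.] 364 bgr [117. 104. 169.] min [ 0.5026 -0.0213  0.0121] max [0.5514 0.0237 0.0675] mean [ 0.5094 -0.0033  0.0434]
side obj [358. 250.] 432 bgr [ 71. 151. 171.] min [ 0.591  -0.2147  0.0121] max [ 0.6303 -0.186   0.0779] mean [ 0.6094 -0.2037  0.052 ]
side obj [140. 261.] 417 bgr [ 59. 107.  49.] min [0.287  0.0819 0.0122] max [0.34   0.1351 0.0672] mean [0.3059 0.0912 0.0432]
side obj [244. 279.] 965 bgr [ 98. 100.  99.] min [ 0.3957 -0.108   0.0123] max [ 0.4481 -0.0536  0.0535] mean [ 0.4185 -0.0865  0.0426]
side obj [293. 348.] 239 bgr [135. 139. 139.] min [ 0.3696 -0.2555  0.0121] max [ 0.3899 -0.2357  0.0669] mean [ 0.3774 -0.2484  0.046 ]
```

```bash
python3 -c "
import cv2;a=cv2.imread('pics/ortho_scene.png');print(a.shape)"
```

```text
(400, 746, 3)
```

View pics/ortho_scene.png

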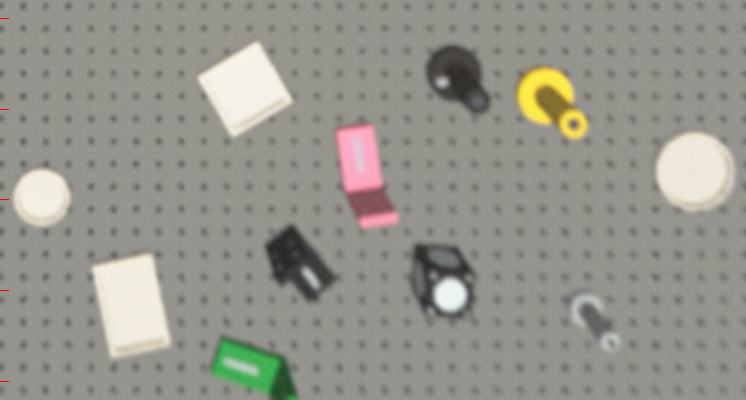

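View pics/ortho_side.png

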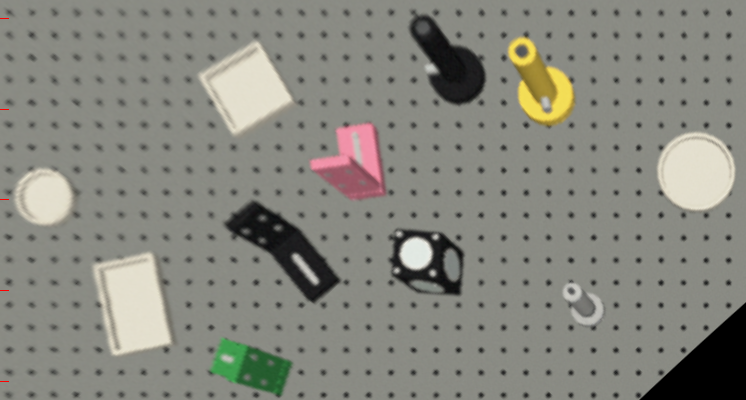

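```bash
cat > fit.py <<'E'
from topo import *
from scipy.optimize import minimize
def cyl(r,z0,z1,n=32,cx=0,cy=0):
    a=np.linspace(0,2*np.pi,n,endpoint=False); q=np.stack([cx+r*np.cos(a),cy+r*np.sin(a)],1)
    return np.vstack([np.c_[q,np.full(n,z0)],np.c_[q,np.full(n,z1)]])
def box(x0,x1,y0,y1,z0,z1): return np.array([[x,y,z] for x in(x0,x1) for y in(y0,y1) for z in(z0,z1)],float)
M=dict(holder=[cyl(.030,0,.010),cyl(.014,0,.075),np.array([[x,y,z] for x in(.012,.025) for y,z in((-.005,.019),(.005,.019),(0,.014),(0,.024))])],
 pedestal=[cyl(.018,0,.008),cyl(.010,0,.060)],bracket=[box(-.038,.038,-.02,.02,0,.01),box(-.038,-.028,-.02,.02,0,.065)],cube=[box(-.025,.025,-.025,.025,0,.05)])
def proj(c,P):
    q=(P-c['eye'])@np.array(c['attitude']); s=np.stack([q[:,0]/-q[:,2],-q[:,1]/-q[:,2]],1)
    s=s*(1+c['k1']*(s**2).sum(1,keepdims=True)); m=c['mtx']
    return s*m[0,0]+m[:2,2]
def sil(c,name,p,off,z=0,S=6,W=90):
    im=np.zeros((W*S,W*S),np.uint8); R=np.array([[np.cos(p[2]),-np.sin(p[2]),0],[np.sin(p[2]),np.cos(p[2]),0],[0,0,1]])
    for b in M[name]:
        q=(proj(c,b@R.T+[p[0],p[1],z])-off+.5)*S
        cv2.fillConvexPoly(im,cv2.convexHull(np.round(q*16).astype(np.int32)),255,shift=4)
    return cv2.resize(im,(W,W),interpolation=cv2.INTER_AREA)/255.
E
python3 - <<'E'
from fit import *
np.set_printoptions(precision=4,suppress=True)
C={n:dict(np.load(n+'.npz')) for n in('scene','side')}
G=dict(holder=(.639,-.1015,0),pedestal=(.38,-.242,0),bracket=(.435,.068,np.deg2rad(-145)),cube=(.426,-.08,np.deg2rad(20)))
for name,g in G.items():
    for n,c in C.items():
        off=np.round(proj(c,np.array([[g[0],g[1],.03]]))[0])-45
        x,y=off.astype(int); crop=c['image'][y:y+90,x:x+90].astype(float); 
        bgc=np.median(crop.reshape(-1,3),0)
        d=np.abs(crop-bgc).max(2)
        if name in('holder','bracket'): d=(bgc.mean()-crop.max(2)); t=np.clip((d-20)/40,0,1)
        elif name=='cube': t=np.clip((d-15)/30,0,1)
        else: t=np.clip((d-12)/20,0,1)
        t=np.where(cv2.morphologyEx((t>.5).astype(np.uint8),cv2.MORPH_OPEN,np.ones((3,3),np.uint8) if name!='pedestal' else np.ones((2,2),np.uint8))>0,t,0) if False else t
        # keep largest comp
        k,l,st,_=cv2.connectedComponentsWithStats(cv2.morphologyEx((t>.4).astype(np.uint8),cv2.MORPH_CLOSE,np.ones((3,3),np.uint8)))
        i=1+np.argmax(st[1:,4]); m=(l==i).astype(np.uint8)
        cs,_=cv2.findContours(m,cv2.RETR_EXTERNAL,cv2.CHAIN_APPROX_NONE); mm=np.zeros_like(m); cv2.drawContours(mm,cs,-1,1,-1)
        tt=mm.astype(float)
        f=lambda p:np.abs(sil(c,name,(p[0]/1000,p[1]/1000,p[2]/30),off)-tt).sum()
        best=None
        for a in ([0] if name=='pedestal' else [-20,-10,0,10,20] if name!='holder' else range(0,360,30)):
            p0=np.array([g[0]*1000,g[1]*1000,(g[2]+np.deg2rad(a))*30])
            r=minimize(f,p0,method='Nelder-Mead',options=dict(initial_simplex=np.vstack([p0,p0+[6,0,0],p0+[0,6,0],p0+[0,0,5]])))
            if best is None or r.fun<best.fun: best=r
        p=best.x; print(name,n,p[:2].round(1),'yaw',round(np.rad2deg(p[2]/30),1),'err',round(best.fun,1),'area',tt.sum())
        s=sil(c,name,(p[0]/1000,p[1]/1000,p[2]/30),off)
        ov=crop.copy().astype(np.uint8); ov=cv2.resize(ov,None,fx=3,fy=3); ss=cv2.resize(s,None,fx=3,fy=3)
        cs,_=cv2.findContours((ss>.5).astype(np.uint8),cv2.RETR_EXTERNAL,cv2.CHAIN_APPROX_NONE); cv2.drawContours(ov,cs,-1,(0,0,255),1)
        G.setdefault; globals().setdefault('T',[]).append(cv2.resize(ov,(190,190)))
cv2.imwrite('pics/fit.png',np.vstack([np.hstack(T[0:4]),np.hstack(T[4:8])]))
E
```

```text
holder scene [ 639. -100.] yaw 181.1 err 35.7 area 487.0
holder side [ 640.1 -100.5] yaw 9.3 err 78.0 area 770.0
pedestal scene [ 147.1 -176.2] yaw 185.0 err 311.0 area 311.0
pedestal side [ 380.8 -245. ] yaw 6.8 err 49.2 area 452.0
bracket scene [429.9  69.3] yaw -141.1 err 31.2 area 454.0
bracket side [431.4  69.3] yaw -140.6 err 61.9 area 987.0
cube scene [422.1 -80.3] yaw -3.7 err 39.0 area 588.0
cube side [424.2 -79.5] yaw -4.6 err 70.6 area 1125.0
```

View pics/fit.png

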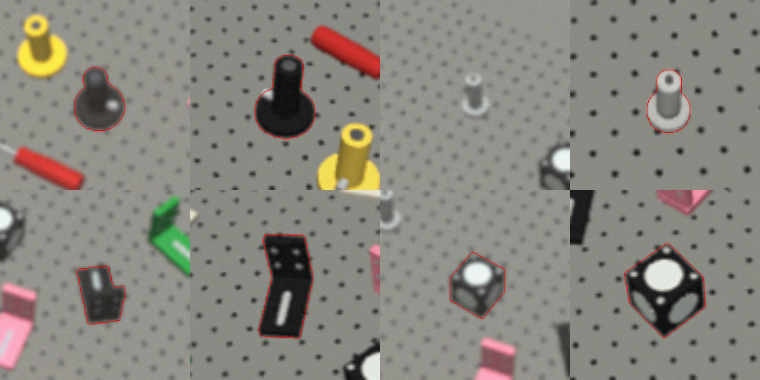

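The silhouette fits agree between the two cameras to about 2 mm. Only the pedestal's scene fit failed, so I use the side fit for that one. I'll start with the bracket.

```bash
python3 -m creep '[[0.7,243,-497,-20,-0.54],[0.7,243,-497,-20,-0.54],[0.7,243,-497,-20,-0.54],[0.7,243,-497,-20,-0.54],[0.7,243,-497,-20,-0.54],[0.7,243,-497,-20,-0.54],[0.7,243,-497,-20,-0.54],[0.7,243,-497,-20,-0.54]]'
```

```text
time_s: 2.05
tcp_pos: [0.3891, 0.2267, 0.2275]
ee_rot: [[0.001, -0.775, -0.632], [0.001, -0.632, 0.775], [-1.0, -0.001, 0.0]]
wrist_force: [1.0, 0.4, -0.4]
gripper_width: 0.702
```

```bash
python3 -m creep '[[0.7,67,-137,-50,0],[0.7,67,-137,-50,0],[0.7,67,-137,-50,0],[0.7,67,-137,-50,0],[0.7,67,-137,-80,0],[0.7,67,-137,-80,0],[0.7,67,-137,-80,0],[0.7,67,-137,-80,0]]'; python3 - <<'E'
from h import *
c=capture('wrist'); cv2.imwrite('pics/w1.png',c['image']); s=sense(); print(s['tcp_pos'],s['ee_rot'][:,1])
E
```

```text
time_s: 2.85
tcp_pos: [0.4568, 0.0906, 0.1489]
ee_rot: [[0.003, -0.774, -0.633], [0.002, -0.633, 0.774], [-1.0, -0.004, -0.001]]
wrist_force: [0.5, -0.1, -0.7]
gripper_width: 0.699
[0.45675516 0.09066708 0.14890113] [-0.77419405 -0.63293604 -0.00394324]
```

View pics/w1.png

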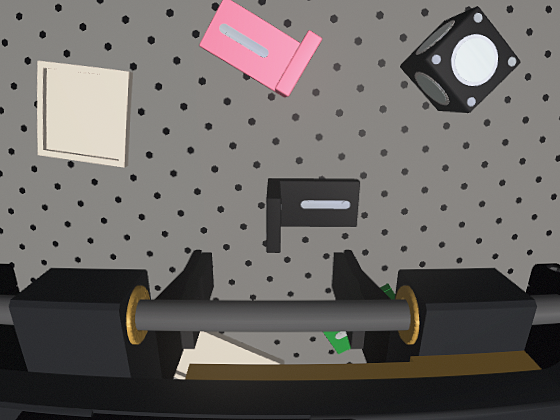

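The wrist view shows the upright at column 273, midway between the fingers (about 212 and 333), with its edges aligned to them. I'll descend and grip.

```bash
python3 -m creep '[[0.7,0,0,-45,0],[0.7,0,0,-80,0],[0.7,0,0,-105,0],[0.7,0,0,-105,0],[0,0,0,-105,0],[0,0,0,-105,0],[0,0,0,-105,0],[0,0,0,-105,0]]'; python3 -m creep '[[0,0,0,0,0],[0,0,0,0,0],[0,0,0,5,0],[0,0,0,10,0],[0,0,0,40,0],[0,0,0,80,0],[0,0,0,120,0],[0,0,0,120,0]]'
```

```text
time_s: 3.7
tcp_pos: [0.4574, 0.0911, 0.0451]
ee_rot: [[0.006, -0.774, -0.633], [0.003, -0.633, 0.774], [-1.0, -0.007, -0.001]]
wrist_force: [-0.0, -0.1, -0.1]
gripper_width: 0.425
time_s: 4.5
tcp_pos: [0.4607, 0.0926, 0.1708]
ee_rot: [[0.018, -0.773, -0.634], [0.009, -0.634, 0.773], [-1.0, -0.019, -0.004]]
wrist_force: [1.2, 0.2, -1.2]
gripper_width: 0.113
```

```bash
python3 - <<'E'
from h import *
c=capture('wrist'); d=capture('side'); cv2.imwrite('pics/w2.png',np.hstack([c['image'],d['image']])[:, :]); 
cv2.imwrite('pics/w2.png',cv2.resize(np.hstack([c['image'],d['image'][60:360,60:460][:, :].copy() if 0 else d['image']]),(800,300))); s=sense(); print(s['tcp_pos'],s['ee_rot'],s['wrist_force'],s['moment'],s['joints'])
E
```

```text
[0.45718984 0.0911574  0.16577226] [[ 7.03187550e-03 -7.74454248e-01 -6.32590840e-01]
 [ 4.92688334e-03 -6.32571969e-01  7.74485913e-01]
 [-9.99963139e-01 -8.56278978e-03 -6.32521603e-04]] [-0.21838277  0.22210696 -2.64043048] [ 0.03292525  0.05158384 -0.00092348] [ 3.13014918e+01  1.07409386e+01 -2.77092689e+01 -4.09871638e-02
 -5.10588792e+01  7.96582717e+00]
```

View pics/w2.png

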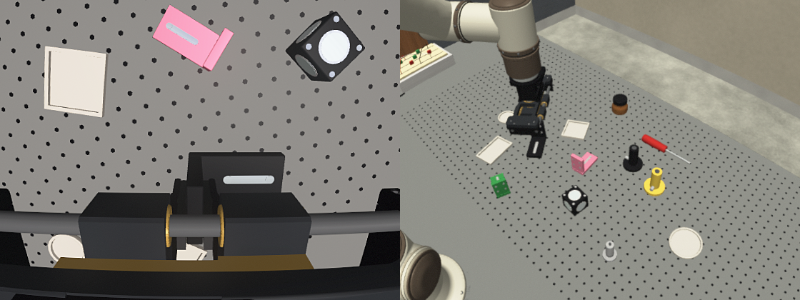

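```bash
python3 -m creep '[[0,-40,171,0,-0.474],[0,-40,171,0,-0.474],[0,-40,171,0,-0.474],[0,-40,171,0,-0.474],[0,-40,171,0,-0.474],[0,-40,171,-40,-0.474],[0,-40,171,-60,-0.474],[0,-40,171,-60,-0.474]]'; python3 - <<'E'
from fit import *
c=capture('side'); d=capture('wrist');e=capture('scene');s=sense(); print(s['tcp_pos'],s['ee_rot'],s['wrist_force'])
for n,i in (('side',c),('scene',e)): 
    q=proj(i,np.array([s['tcp_pos']]))[0].astype(int); k=cv2.resize(i['image'][max(0,q[1]-50):q[1]+50,max(0,q[0]-50):q[0]+50],(400,400)); cv2.imwrite(f'pics/b_{n}.png',k); print(q)
cv2.imwrite('pics/b.png',np.hstack([cv2.imread('pics/b_side.png'),cv2.imread('pics/b_scene.png')]))
E
```

```text
time_s: 5.4
tcp_pos: [0.4144, 0.2591, 0.1013]
ee_rot: [[0.0, -0.978, -0.209], [-0.007, -0.209, 0.978], [-1.0, 0.001, -0.007]]
wrist_force: [-1.2, -1.0, -2.0]
gripper_width: 0.112
[0.41756695 0.26211652 0.10596293] [[ 8.72688812e-03 -9.77775135e-01 -2.09474643e-01]
 [ 8.65099116e-04 -2.09475159e-01  9.77813586e-01]
 [-9.99961546e-01 -8.71448610e-03 -9.82193874e-04]] [-0.0595503  -0.6267574  -1.07741714]
[130 168]
[404 206]
```

View pics/b.png

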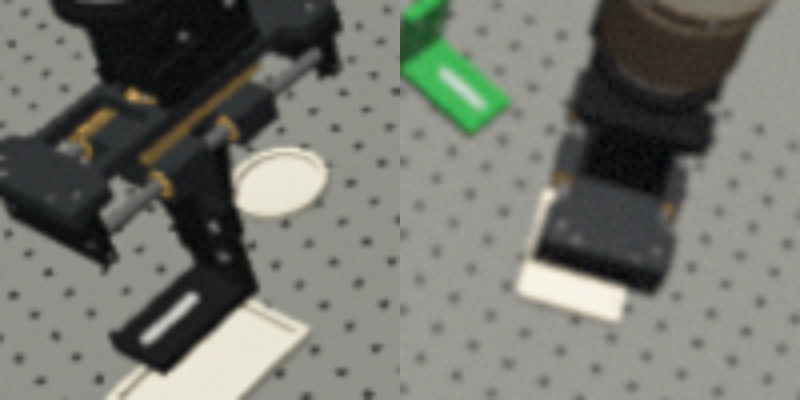

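```bash
python3 -m creep '[[0,0,0,-30,0],[0,0,0,-45,0],[0,0,0,-48,0],[0,0,0,-50,0],[0,0,0,-50,0],[0,0,0,-50,0],[0,0,0,-50,0],[0,0,0,-50,0]]'; python3 -m creep '[[0,0,0,-1,0],[0,0,0,-2,0],[0,0,0,-3,0],[0,0,0,-4,0],[0,0,0,-4,0],[0,0,0,-4,0],[0,0,0,-4,0],[0,0,0,-4,0]]'; python3 - <<'E'
from fit import *
c=capture('side'); s=sense(); print(s['tcp_pos'],s['wrist_force'])
q=proj(c,np.array([s['tcp_pos']]))[0].astype(int); cv2.imwrite('pics/b2.png',cv2.resize(c['image'][q[1]-50:q[1]+70,q[0]-60:q[0]+60],(600,600)))
E
```

```text
time_s: 6.35
tcp_pos: [0.4178, 0.2624, 0.0565]
ee_rot: [[0.009, -0.978, -0.21], [0.002, -0.21, 0.978], [-1.0, -0.01, -0.0]]
wrist_force: [-0.3, 0.3, -1.9]
gripper_width: 0.117
time_s: 7.15
tcp_pos: [0.4183, 0.2627, 0.0548]
ee_rot: [[0.011, -0.977, -0.211], [0.002, -0.211, 0.978], [-1.0, -0.011, -0.0]]
wrist_force: [-4.1, -1.8, 16.5]
gripper_width: 0.113
[0.41827983 0.26271372 0.05483093] [-3.40972781 -1.38288312 16.11746301]
```

View pics/b2.png

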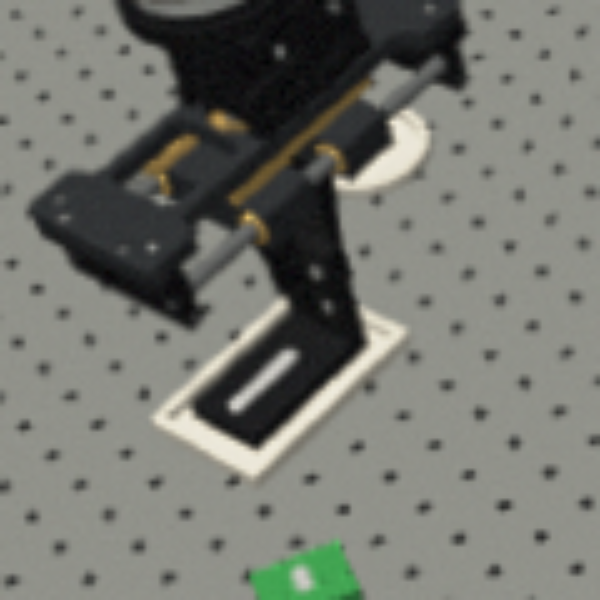

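In the side view the foot lies within the recess, and contact reads 16 N. I'll release and check it.

```bash
python3 -m creep '[[0,0,0,1,0],[0.5,0,0,1,0],[0.5,0,0,1,0],[0.5,0,0,1,0],[0.5,0,0,1,0],[0.5,0,0,1,0],[0.5,0,0,60,0],[0.7,0,0,120,0]]';  python3 -m creep '[[0.9,0,-100,130,0],[0.9,0,-250,130,0],[0.9,0,-340,130,0],[0.9,0,-340,130,0],[0.9,0,-340,130,0],[0.9,0,-340,130,0],[0.9,0,-340,130,0],[0.9,0,-340,130,0]]'
cat > chk.py <<'E'
from fit import *
import sys
def chk(name,guess,nest,out,z=.003):
    T=[]
    for n in('scene','side'):
        c=capture(n); g=guess
        off=np.round(proj(c,np.array([[g[0],g[1],.03]]))[0])-45; x,y=off.astype(int); crop=c['image'][y:y+90,x:x+90].astype(float)
        gray=crop.max(2); P=cloud(c)[y:y+90,x:x+90]
        m0=(gray<85) if name!='pedestal' else ((gray<0)|(P[...,2]>.014))
        if name=='cube': m0=m0|(P[...,2]>.03)
        k,l,st,_=cv2.connectedComponentsWithStats(cv2.morphologyEx(m0.astype(np.uint8),cv2.MORPH_CLOSE,np.ones((3,3),np.uint8)))
        m=(l==1+np.argmax(st[1:,4])).astype(np.uint8); cs,_=cv2.findContours(m,cv2.RETR_EXTERNAL,cv2.CHAIN_APPROX_NONE); tt=np.zeros_like(m); cv2.drawContours(tt,cs,-1,1,-1)
        f=lambda p:np.abs(sil(c,name,(p[0]/1000,p[1]/1000,p[2]/30),off,z)-tt).sum()
        b=None
        for a in (-.1,0,.1):
            p0=np.array([g[0]*1000,g[1]*1000,(g[2]+a)*30]); r=minimize(f,p0,method='Nelder-Mead',options=dict(initial_simplex=np.vstack([p0,p0+[6,0,0],p0+[0,6,0],p0+[0,0,3]])))
            if b is None or r.fun<b.fun:b=r
        p=b.x; print(name,n,p[:2].round(1),'yaw',round(np.rad2deg(p[2]/30),1),'err',round(b.fun,1),tt.sum(),'d',p[:2]-nest)
        s=cv2.resize(sil(c,name,(p[0]/1000,p[1]/1000,p[2]/30),off,z),(400,400)); ov=cv2.resize(crop.astype(np.uint8),(400,400))
        cs,_=cv2.findContours((s>.5).astype(np.uint8),cv2.RETR_EXTERNAL,cv2.CHAIN_APPROX_NONE)
        q=cv2.drawContours(ov.copy(),cs,-1,(0,0,255),1)
        pp=P[tt>0]; print('zmax',np.nanmax(pp[:,2]),'mean',np.nanmean(pp,0))
        T.append(np.vstack([cv2.resize(q,(300,300)),cv2.resize(ov,(300,300))]))
    cv2.imwrite(out,np.hstack(T))
E
python3 - <<'E'
from chk import *
chk('bracket',(.385,.2556,np.deg2rad(192)),(384.9,255.6),'pics/c_b.png')
E
```

```text
time_s: 8.0
tcp_pos: [0.4176, 0.2618, 0.1554]
ee_rot: [[0.007, -0.977, -0.211], [-0.002, -0.211, 0.978], [-1.0, -0.007, -0.004]]
wrist_force: [1.7, 1.2, 0.0]
gripper_width: 0.529
time_s: 8.8
tcp_pos: [0.4173, -0.0809, 0.2866]
ee_rot: [[0.01, -0.978, -0.208], [-0.002, -0.208, 0.978], [-1.0, -0.009, -0.004]]
wrist_force: [0.3, 0.7, -0.2]
gripper_width: 0.899
bracket scene [382.6 256.3] yaw 187.2 err 135.9 293 d [-2.31950462  0.72246125]
zmax 0.0751478470383733 mean [0.40806093 0.26023153 0.03818627]
bracket side [386.1 256.5] yaw 188.6 err 83.7 712 d [1.21531541 0.948813  ]
zmax 0.07034533407381982 mean [0.39515403 0.25302696 0.02514203]
```

View pics/c_b.png

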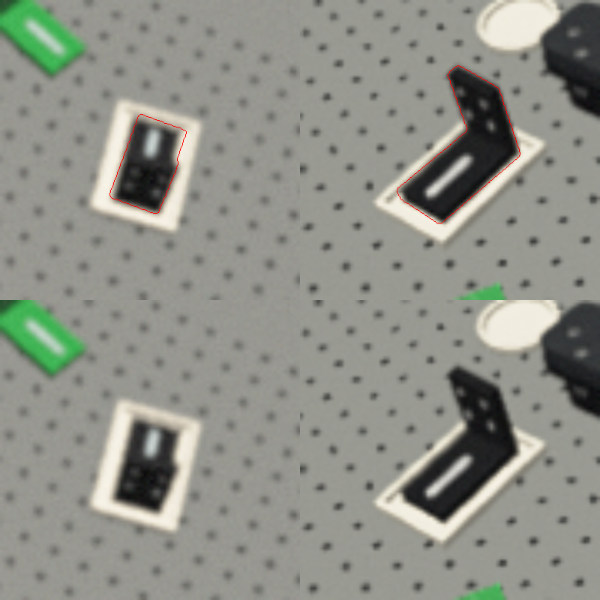

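The bracket sits in its recess with white margin on all sides. Next is the cube.

```bash
python3 -m creep '[[1,6,1,-40,-0.28],[1,6,1,-80,-0.28],[1,6,1,-130,-0.28],[1,6,1,-170,-0.28],[1,6,1,-170,-0.28],[1,6,1,-170,-0.28],[1,6,1,-170,-0.28],[1,6,1,-170,-0.28]]'; python3 - <<'E'
from h import *
c=capture('wrist'); cv2.imwrite('pics/w3.png',c['image']); s=sense(); print(s['tcp_pos'],s['ee_rot'][:,1])
E
```

```text
time_s: 9.7
tcp_pos: [0.4252, -0.079, 0.1183]
ee_rot: [[0.013, -0.997, 0.072], [-0.004, 0.072, 0.997], [-1.0, -0.014, -0.003]]
wrist_force: [-0.2, -0.1, -0.2]
gripper_width: 0.999
[ 0.42491628 -0.07906364  0.11811473] [-0.99733465  0.07179436 -0.0130062 ]
```

View pics/w3.png

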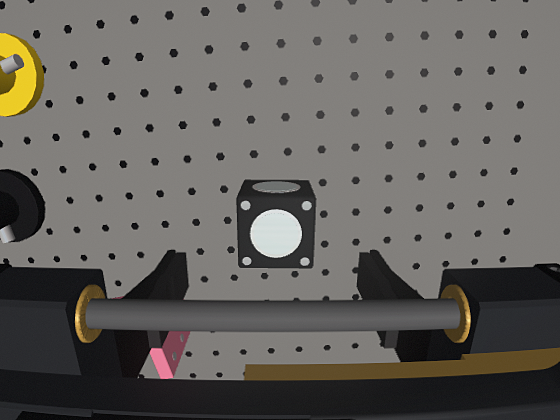

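```bash
python3 -m creep '[[1,-1,0,-40,0],[1,-1,0,-70,0],[1,-1,0,-86,0],[1,-1,0,-86,0],[0.4,-1,0,-86,0],[0.4,-1,0,-86,0],[0.4,-1,0,-86,0],[0.4,-1,0,-86,0]]'; python3 -m creep '[[0.4,0,0,0,0],[0.4,0,0,0,0],[0.4,0,0,0,0],[0.4,0,0,0,0],[0.4,0,0,3,0],[0.4,0,0,40,0],[0.4,0,0,80,0],[0.4,0,0,120,0]]'
```

```text
time_s: 10.55
tcp_pos: [0.4245, -0.0789, 0.033]
ee_rot: [[0.015, -0.997, 0.072], [-0.004, 0.072, 0.997], [-1.0, -0.015, -0.003]]
wrist_force: [0.7, -0.1, -0.6]
gripper_width: 0.722
time_s: 11.35
tcp_pos: [0.4237, -0.079, 0.1539]
ee_rot: [[0.013, -0.997, 0.072], [-0.004, 0.072, 0.997], [-1.0, -0.013, -0.003]]
wrist_force: [0.9, -0.5, -2.0]
gripper_width: 0.573
```

```bash
python3 -m creep '[[0.4,199,210,10,0.604],[0.4,199,210,10,0.604],[0.4,199,210,10,0.604],[0.4,199,210,10,0.604],[0.4,199,210,10,0.604],[0.4,199,210,10,0.604],[0.4,199,210,10,0.604],[0.4,199,210,-20,0.604]]';python3 -c "
from station import *
s=sense();print(s['tcp_pos'],s['ee_rot'],s['joints'])"
```

```text
time_s: 12.15
tcp_pos: [0.6256, 0.1328, 0.1366]
ee_rot: [[0.02, -0.861, -0.509], [0.007, -0.509, 0.861], [-1.0, -0.021, -0.004]]
wrist_force: [0.4, -0.1, -1.1]
gripper_width: 0.571
[0.62560206 0.13277245 0.13658299] [[ 0.02047547 -0.86057131 -0.50891824]
 [ 0.00691464 -0.50889088  0.86080326]
 [-0.99976644 -0.02114434 -0.00446924]] [ 26.53054277  27.80275617  -6.34839499   0.20795861 -54.62234407
   3.94571829]
```

```bash
python3 -m creep '[[0.4,-2,-1,-40,0],[0.4,-2,-1,-70,0],[0.4,-2,-1,-90,0],[0.4,-2,-1,-95,0],[0.4,-2,-1,-95,0],[0.4,-2,-1,-95,0],[0.4,-2,-1,-95,0],[0.4,-2,-1,-95,0]]'; python3 - <<'E'
from fit import *
c=capture('side'); s=sense(); print(s['tcp_pos'],s['wrist_force'])
q=proj(c,np.array([s['tcp_pos']]))[0].astype(int); cv2.imwrite('pics/b3.png',cv2.resize(c['image'][q[1]-60:q[1]+60,q[0]-60:q[0]+60],(600,600)))
E
```

```text
time_s: 12.95
tcp_pos: [0.6242, 0.132, 0.043]
ee_rot: [[0.023, -0.861, -0.509], [0.008, -0.509, 0.861], [-1.0, -0.024, -0.005]]
wrist_force: [0.6, -0.5, -0.8]
gripper_width: 0.573
[0.62408262 0.13198253 0.04273989] [-0.29142848 -0.68986045 -1.86460977]
```

View pics/b3.png

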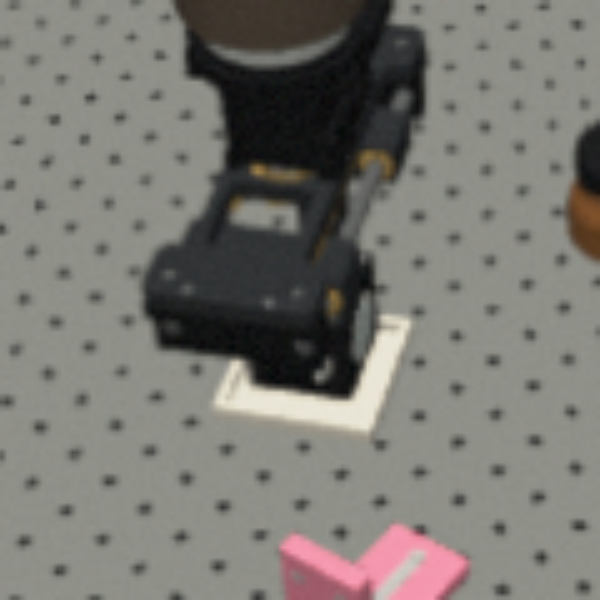

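```bash
python3 -m creep '[[0.4,-1,-1,-3,0],[0.4,-1,-1,-5,0],[0.4,-1,-1,-6,0],[0.4,-1,-1,-7,0],[0.4,-1,-1,-7,0],[0.4,-1,-1,-7,0],[0.4,-1,-1,-7,0],[0.4,-1,-1,-7,0]]'
```

```text
time_s: 13.8
tcp_pos: [0.6229, 0.1309, 0.0367]
ee_rot: [[0.022, -0.86, -0.509], [0.007, -0.509, 0.861], [-1.0, -0.023, -0.005]]
wrist_force: [-2.5, 0.8, 4.8]
gripper_width: 0.574
```

```bash
python3 -m creep '[[0.9,0,0,0,0],[0.9,0,0,0,0],[0.9,0,0,0,0],[0.9,0,0,0,0],[0.9,0,0,40,0],[0.9,0,0,90,0],[0.9,0,0,140,0],[0.9,0,0,170,0]]';  python3 -m creep '[[0.8,-120,-150,20,0],[0.8,-240,-330,20,0],[0.8,-243,-376,20,0],[0.8,-243,-376,20,0],[0.8,-243,-376,20,0],[0.8,-243,-376,20,0],[0.8,-243,-376,20,0],[0.8,-243,-376,20,0]]'
python3 - <<'E'
from chk import *
chk('cube',(.6232,.1311,np.deg2rad(30.5)),(623.2,131.1),'pics/c_c.png')
s=sense();print(s['tcp_pos'],s['ee_rot'])
E
```

```text
time_s: 14.6
tcp_pos: [0.6244, 0.1312, 0.2115]
ee_rot: [[0.028, -0.86, -0.51], [0.009, -0.51, 0.86], [-1.0, -0.029, -0.007]]
wrist_force: [0.5, 0.6, 0.4]
gripper_width: 0.9
time_s: 15.4
tcp_pos: [0.405, -0.2055, 0.2297]
ee_rot: [[0.029, -0.86, -0.51], [0.009, -0.51, 0.86], [-1.0, -0.03, -0.007]]
wrist_force: [1.0, -0.0, 0.2]
gripper_width: 0.8
cube scene [620.7 128.2] yaw 30.6 err 95.3 517 d [-2.46514212 -2.93677806]
zmax 0.061494024661376434 mean [0.62836249 0.13134693 0.04952501]
cube side [613.7  31.4] yaw -3.3 err 3269.0 4152 d [ -9.48111477 -99.67326966]
zmax 0.5079399973625573 mean [ 0.38761351 -0.18559532  0.40273322]
[ 0.40331352 -0.20745375  0.2296278 ] [[ 0.02820117 -0.86349447 -0.50356926]
 [ 0.00873782 -0.50353743  0.86392923]
 [-0.99956408 -0.02876391 -0.00665529]]
```

View pics/c_c.png

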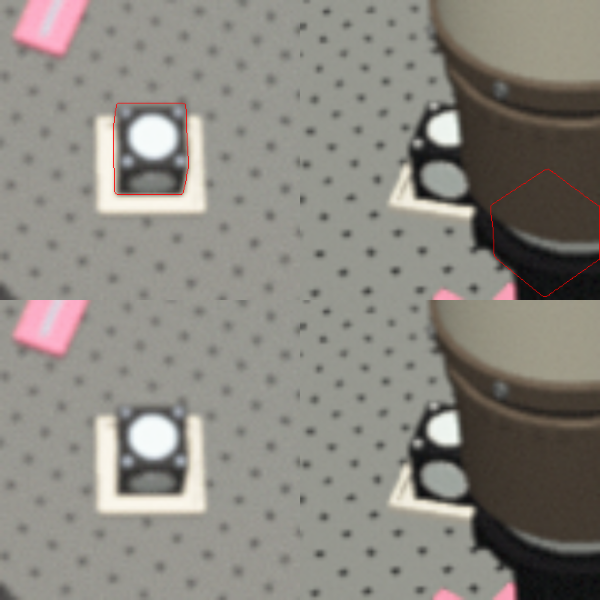

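The cube sits inside its recess in the scene view, with white rim on all sides that show. The arm half hides it in the side view, so I'll recheck later. The tool's lean is building up to about 0.03 rad. I'll turn the wrist by about 150° for the round parts so the drift cancels.

```bash
python3 -m creep '[[0.8,-23,-37,-50,-2.62],[0.8,-23,-37,-80,-2.62],[0.8,-23,-37,-80,-2.62],[0.8,-23,-37,-80,-2.62],[0.8,-23,-37,-80,-2.62],[0.8,-23,-37,-80,-2.62],[0.8,-23,-37,-80,-2.62],[0.8,-23,-37,-80,-2.62]]';  python3 -m creep '[[0.8,0,0,0,-1.42],[0.8,0,0,0,-1.42],[0.8,0,0,0,-1.42],[0.8,0,0,0,-1.42],[0.8,0,0,0,-1.42],[0.8,0,0,0,-1.42],[0.8,0,0,0,-1.42],[0.8,0,0,0,-1.42]]'
python3 - <<'E'
from h import *
c=capture('wrist'); cv2.imwrite('pics/w4.png',c['image']); s=sense(); print(s['tcp_pos'],s['ee_rot'],s['joints'])
E
```

```text
time_s: 16.3
tcp_pos: [0.3808, -0.2441, 0.1496]
ee_rot: [[0.019, -0.783, 0.622], [-0.023, 0.621, 0.783], [-1.0, -0.029, -0.006]]
wrist_force: [1.0, -0.6, -1.1]
gripper_width: 0.799
time_s: 17.1
tcp_pos: [0.3812, -0.2437, 0.1495]
ee_rot: [[-0.014, 0.295, 0.955], [-0.026, 0.955, -0.295], [-1.0, -0.029, -0.006]]
wrist_force: [-0.3, -0.7, -0.8]
gripper_width: 0.796
[ 0.38137681 -0.24371446  0.14953937] [[-0.01440508  0.29905908  0.95412586]
 [-0.02581221  0.95379564 -0.29934529]
 [-0.99956302 -0.02894019 -0.00602013]] [-10.82474188  10.83938612 -31.29807517   2.14978676 -48.41569705
 -98.02359014]
```

View pics/w4.png

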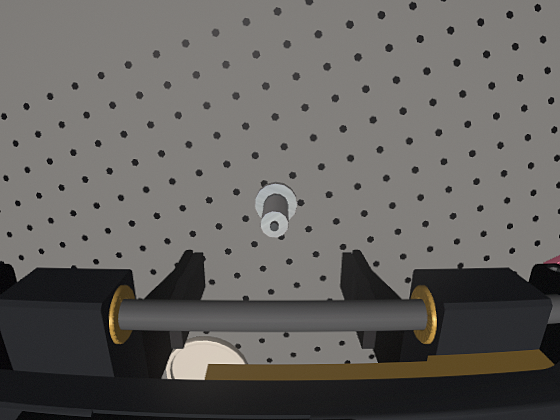

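```bash
python3 -m creep '[[0.5,-1,-1,-40,0],[0.5,-1,-1,-75,0],[0.5,-1,-1,-100,0],[0.45,-1,-1,-111,0],[0.45,-1,-1,-112,0],[0.1,-1,-1,-112,0],[0.1,-1,-1,-112,0],[0.1,-1,-1,-112,0]]';  python3 -m creep '[[0.1,0,0,0,0],[0.1,0,0,0,0],[0.1,0,0,0,0],[0.1,0,0,3,0],[0.1,0,0,30,0],[0.1,0,0,70,0],[0.1,0,0,110,0],[0.1,0,0,140,0]]'
```

```text
time_s: 17.95
tcp_pos: [0.3811, -0.2448, 0.0384]
ee_rot: [[-0.012, 0.299, 0.954], [-0.026, 0.954, -0.299], [-1.0, -0.029, -0.004]]
wrist_force: [-0.2, 0.1, -0.3]
gripper_width: 0.26
time_s: 18.75
tcp_pos: [0.3814, -0.2449, 0.181]
ee_rot: [[-0.01, 0.298, 0.954], [-0.027, 0.954, -0.299], [-1.0, -0.029, -0.001]]
wrist_force: [0.9, -0.0, -2.3]
gripper_width: 0.22
```

```bash
python3 -m creep '[[0.1,122,598,10,0.9],[0.1,122,598,10,0.9],[0.1,122,598,10,0.9],[0.1,122,598,10,0.9],[0.1,122,598,10,0.9],[0.1,122,598,10,0.9],[0.1,122,598,10,0.9],[0.1,122,598,10,0.9]]'
```

```text
time_s: 19.55
tcp_pos: [0.4608, 0.149, 0.1869]
ee_rot: [[0.015, -0.562, 0.827], [-0.024, 0.826, 0.563], [-1.0, -0.029, -0.001]]
wrist_force: [1.3, -0.8, -1.4]
gripper_width: 0.222
```

```bash
python3 -c "
from station import *
s=sense();print(s['tcp_pos'],s['ee_rot'],s['joints'],s['gripper_width'])"
```

```text
[0.46079138 0.1489632  0.18689921] [[ 0.01500003 -0.56241418  0.8267196 ]
 [-0.02430324  0.82636327  0.56261274]
 [-0.99959209 -0.02853118 -0.00127301]] [ 38.19578651  11.09925591 -24.44617091   1.99351562 -54.65661942
 -95.11417936] 0.2224235709284077
```

```bash
python3 -m creep '[[0.1,42.5,204.5,0,0],[0.1,42.5,204.5,0,0],[0.1,42.5,204.5,0,0],[0.1,42.5,204.5,0,0],[0.1,42.5,204.5,-40,0],[0.1,42.5,204.5,-80,0],[0.1,42.5,204.5,-110,0],[0.1,42.5,204.5,-110,0]]'; python3 - <<'E'
from fit import *
c=capture('side');e=capture('scene');s=sense(); print(s['tcp_pos'],s['ee_rot'],s['wrist_force'])
T=[]
for i in (c,e): 
    q=proj(i,np.array([s['tcp_pos']]))[0].astype(int); T.append(cv2.resize(i['image'][max(0,q[1]-50):q[1]+50,max(0,q[0]-50):q[0]+50],(400,400)))
cv2.imwrite('pics/p1.png',np.hstack(T))
E
```

```text
time_s: 20.35
tcp_pos: [0.5004, 0.3507, 0.0717]
ee_rot: [[0.007, -0.562, 0.827], [-0.033, 0.827, 0.562], [-0.999, -0.031, -0.013]]
wrist_force: [-0.8, -1.3, -1.7]
gripper_width: 0.22
[0.50360883 0.35348707 0.07719474] [[ 0.01512328 -0.56286028  0.82641369]
 [-0.02515148  0.82603255  0.56306095]
 [-0.99956925 -0.02930086 -0.00166445]] [ 1.13767215  0.02607323 -0.9585975 ]
```

View pics/p1.png

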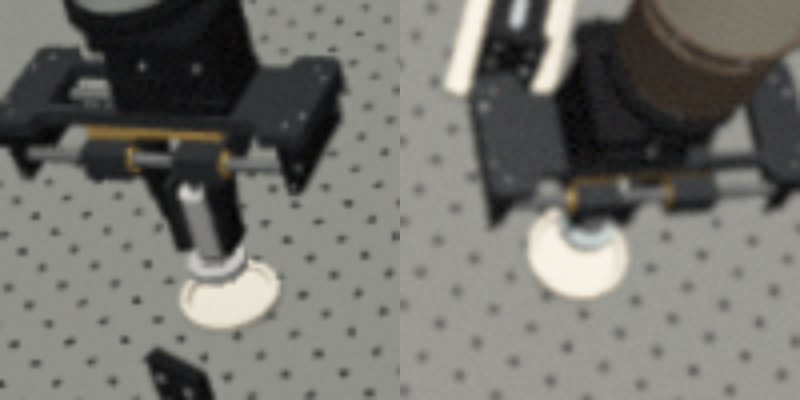

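```bash
python3 - <<'E'
from fit import *
c=capture('side');e=capture('scene');w=capture('wrist');s=sense();t=s['tcp_pos']; print(t)
cv2.imwrite('pics/p2w.png',w['image'])
for i,n in((c,'side'),(e,'scene')):
    q=proj(i,np.array([t]))[0]; x,y=q.astype(int)-[50,30]
    im=cv2.resize(i['image'][y:y+80,x:x+100],None,fx=7,fy=7,interpolation=cv2.INTER_CUBIC)
    zu=t[2]-.0383
    for b,col in ((cyl(.018,0,.008),(0,0,255)),(cyl(.01,0,.06),(0,255,0))):
        h=cv2.convexHull(((proj(i,b+[t[0],t[1],zu])-[x,y]+.5)*7).astype(np.int32)); cv2.polylines(im,[h],True,col,1)
    cv2.imwrite(f'pics/p2{n}.png',im)
E
```

```text
[0.50444053 0.35443842 0.0794102 ]
```

View pics/p2side.png

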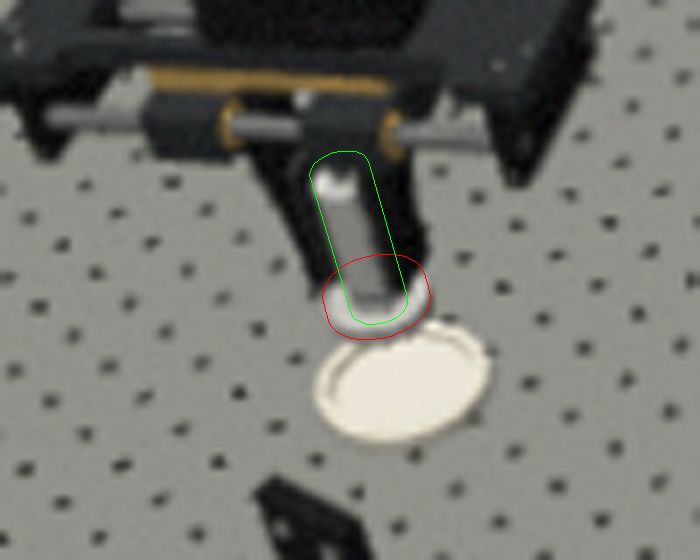

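View pics/p2scene.png

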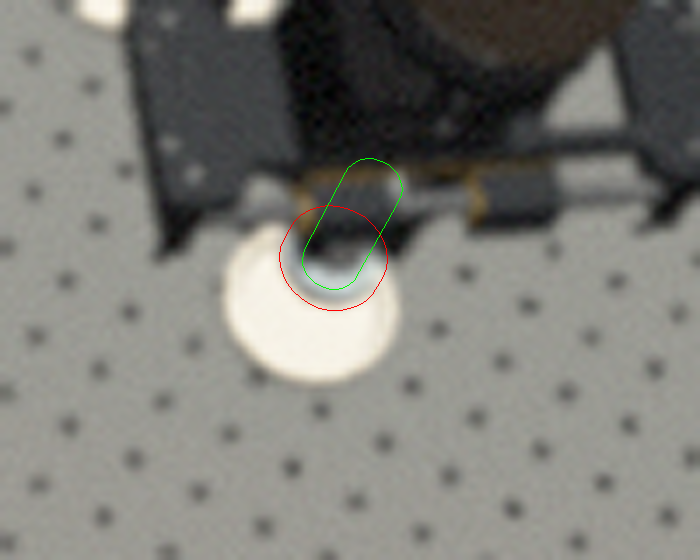

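View pics/p2w.png

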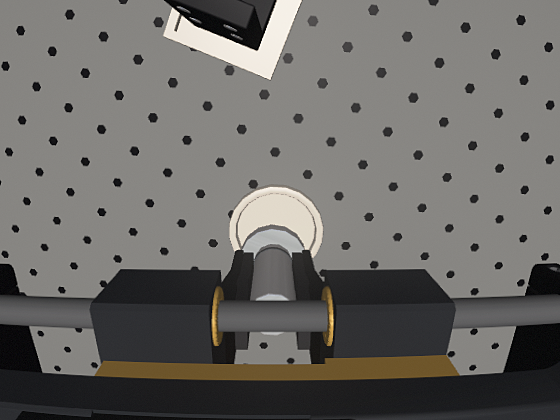

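The TCP-centred model overlays the held pedestal within about 2 mm in both views, so I'll lower it.

```bash
python3 -m creep '[[0.1,-1,-1,-20,0],[0.1,-1,-1,-30,0],[0.1,-1,-1,-33,0],[0.1,-1,-1,-35,0],[0.1,-1,-1,-37,0],[0.1,-1,-1,-38,0],[0.1,-1,-1,-38,0],[0.1,-1,-1,-38,0]]'
```

```text
time_s: 21.4
tcp_pos: [0.5037, 0.3537, 0.0418]
ee_rot: [[0.019, -0.563, 0.827], [-0.021, 0.826, 0.563], [-1.0, -0.028, 0.004]]
wrist_force: [-0.2, -0.2, -0.7]
gripper_width: 0.219
```

```bash
python3 -m creep '[[0.1,0,0,-1,0],[0.1,0,0,-1,0],[0.1,0,0,-2,0],[0.1,0,0,-2,0],[0.1,0,0,-2,0],[0.1,0,0,-2,0],[0.1,0,0,-2,0],[0.1,0,0,-2,0]]'
```

```text
time_s: 22.2
tcp_pos: [0.5039, 0.3538, 0.0416]
ee_rot: [[0.02, -0.563, 0.826], [-0.02, 0.826, 0.563], [-1.0, -0.028, 0.005]]
wrist_force: [-3.0, -1.9, 8.6]
gripper_width: 0.221
```

```bash
python3 -m creep '[[0.5,0,0,1,0],[0.5,0,0,1,0],[0.5,0,0,1,0],[0.5,0,0,1,0],[0.5,0,0,40,0],[0.5,0,0,90,0],[0.5,0,0,140,0],[0.5,0,0,170,0]]';  python3 -m creep '[[0.5,60,-150,10,0],[0.5,136,-454,10,0],[0.5,136,-454,10,0],[0.5,136,-454,10,0],[0.5,136,-454,10,0],[0.5,136,-454,10,0],[0.5,136,-454,10,0],[0.5,136,-454,10,0]]'
python3 - <<'E'
from chk import *
chk('pedestal',(.5035,.3536,0),(503.4,353.5),'pics/c_p.png')
s=sense();print(s['tcp_pos'],s['ee_rot'],s['gripper_width'])
E
```

```text
time_s: 23.0
tcp_pos: [0.505, 0.3546, 0.216]
ee_rot: [[0.024, -0.563, 0.826], [-0.016, 0.826, 0.564], [-1.0, -0.027, 0.011]]
wrist_force: [1.3, 0.7, -0.1]
gripper_width: 0.498
time_s: 23.8
tcp_pos: [0.6206, -0.0303, 0.2241]
ee_rot: [[0.024, -0.564, 0.826], [-0.016, 0.826, 0.564], [-1.0, -0.027, 0.011]]
wrist_force: [0.3, 0.2, 0.2]
gripper_width: 0.497
pedestal scene [501.2 353.4] yaw 5.2 err 93.2 143 d [-2.2297276 -0.0637876]
zmax 0.06890853073160352 mean [0.50864641 0.35321718 0.04324706]
pedestal side [653.5 551.6] yaw -246.4 err 297.0 297 d [150.1 198.1]
zmax 0.07017366472921183 mean [0.41674395 0.25761834 0.0440705 ]
[ 0.62112994 -0.03368781  0.22365684] [[ 0.023723   -0.5577305   0.82968301]
 [-0.01753455  0.82955678  0.55814701]
 [-0.99956478 -0.02778905  0.00990002]] 0.4987465735228537
```

View pics/c_p.png

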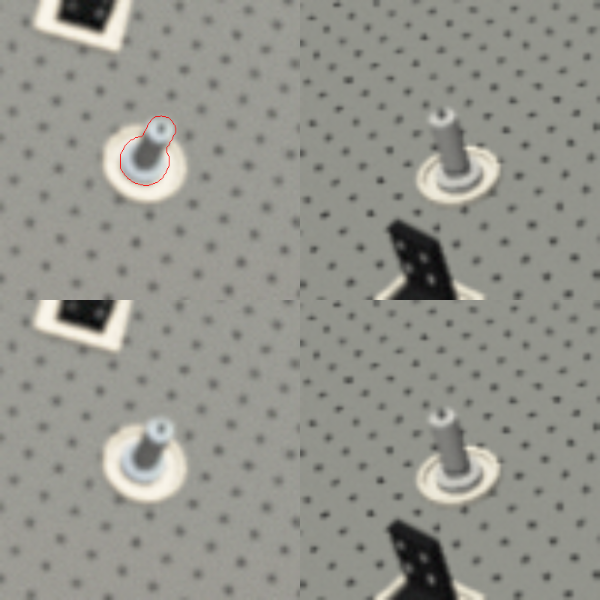

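The pedestal stands in its recess. Next is the holder.

```bash
python3 -m creep '[[0.6,18,-66,0,0],[0.6,18,-66,0,0],[0.6,18,-66,-40,0],[0.6,18,-66,-90,0],[0.6,18,-66,-90,0],[0.6,18,-66,-90,0],[0.6,18,-66,-90,0],[0.6,18,-66,-90,0]]'; python3 - <<'E'
from h import *
c=capture('wrist'); cv2.imwrite('pics/w5.png',c['image']); s=sense(); print(s['tcp_pos'],s['ee_rot'],s['joints'])
E
```

```text
time_s: 24.7
tcp_pos: [0.6409, -0.0993, 0.1368]
ee_rot: [[0.029, -0.558, 0.829], [-0.017, 0.829, 0.559], [-0.999, -0.031, 0.014]]
wrist_force: [0.2, -0.5, 0.4]
gripper_width: 0.602
[ 0.64049005 -0.09933669  0.13634731] [[ 0.02842483 -0.55809745  0.82928841]
 [-0.01732033  0.82922409  0.55864785]
 [-0.99944586 -0.03024302  0.01390412]] [  5.98281645  28.34116436  -5.9144536    1.42568786 -54.23599291
 -62.8468379 ]
```

View pics/w5.png

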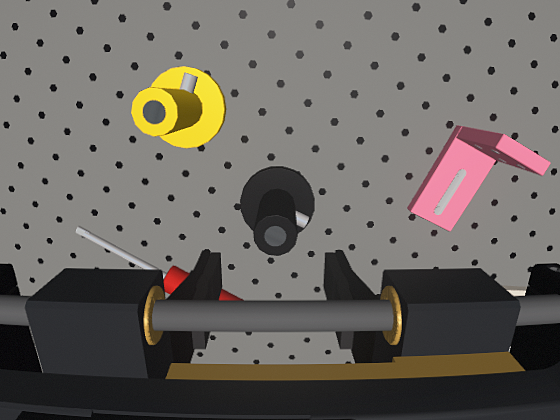

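```bash
python3 -m creep '[[0.6,-1,-1,-40,0],[0.6,-1,-1,-70,0],[0.6,-1,-1,-84,0],[0.55,-1,-1,-86,0],[0.55,-1,-1,-86,0],[0.2,-1,-1,-86,0],[0.2,-1,-1,-86,0],[0.2,-1,-1,-86,0]]';  python3 -m creep '[[0.2,0,0,0,0],[0.2,0,0,0,0],[0.2,0,0,0,0],[0.2,0,0,3,0],[0.2,0,0,30,0],[0.2,0,0,70,0],[0.2,0,0,110,0],[0.2,0,0,140,0]]'
```

```text
time_s: 25.55
tcp_pos: [0.6401, -0.1003, 0.0515]
ee_rot: [[0.03, -0.558, 0.829], [-0.017, 0.829, 0.559], [-0.999, -0.031, 0.016]]
wrist_force: [-0.4, -0.1, 0.5]
gripper_width: 0.363
time_s: 26.35
tcp_pos: [0.6405, -0.1004, 0.194]
ee_rot: [[0.033, -0.558, 0.829], [-0.017, 0.829, 0.559], [-0.999, -0.033, 0.017]]
wrist_force: [0.9, 0.7, -1.9]
gripper_width: 0.316
```

```bash
python3 -m creep '[[0.2,-109,-265,5,0],[0.2,-109,-265,5,0],[0.2,-109,-265,5,0],[0.2,-109,-265,5,0],[0.2,-109,-265,5,0],[0.2,-109,-265,5,0],[0.2,-109,-265,5,0],[0.2,-109,-265,5,0]]'; python3 -m creep '[[0.2,0,0,0,0],[0.2,0,0,-40,0],[0.2,0,0,-80,0],[0.2,0,0,-110,0],[0.2,0,0,-110,0],[0.2,0,0,-110,0],[0.2,0,0,-110,0],[0.2,0,0,-110,0]]'
python3 - <<'E'
from fit import *
T=[]
for n in ('side','scene'):
    i=capture(n); s=sense();t=s['tcp_pos']
    q=proj(i,np.array([t]))[0]; x,y=q.astype(int)-[50,30]
    im=cv2.resize(i['image'][y:y+80,x:x+100],(400,320),interpolation=cv2.INTER_CUBIC)
    for b,col in zip(M['holder'][:2],((0,0,255),(0,255,0))):
        h=cv2.convexHull(((proj(i,b+[t[0],t[1],t[2]-.0515])-[x,y]+.5)*4).astype(np.int32)); cv2.polylines(im,[h],True,col,1)
    T.append(im)
cv2.imwrite('pics/h1.png',np.hstack(T)); print(t,s['ee_rot'])
E
```

```text
time_s: 27.15
tcp_pos: [0.5306, -0.3661, 0.1983]
ee_rot: [[0.032, -0.556, 0.83], [-0.017, 0.83, 0.557], [-0.999, -0.031, 0.017]]
wrist_force: [0.1, 1.2, -1.7]
gripper_width: 0.315
time_s: 27.95
tcp_pos: [0.5321, -0.3664, 0.0908]
ee_rot: [[0.036, -0.557, 0.83], [-0.018, 0.83, 0.558], [-0.999, -0.035, 0.019]]
wrist_force: [-0.2, -0.7, -1.8]
gripper_width: 0.315
[ 0.53145477 -0.36634599  0.09009349] [[ 0.03446837 -0.55638969  0.83020627]
 [-0.01782465  0.8302255   0.55714262]
 [-0.99924682 -0.03400193  0.01869907]]
```

View pics/h1.png

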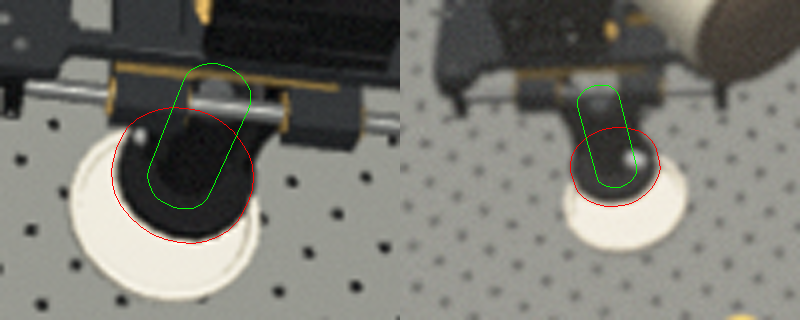

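```bash
python3 -m creep '[[0.2,0,1,-20,0],[0.2,0,1,-28,0],[0.2,0,1,-32,0],[0.2,0,1,-34,0],[0.2,0,1,-36,0],[0.2,0,1,-37,0],[0.2,0,1,-37,0],[0.2,0,1,-37,0]]'
```

```text
time_s: 28.85
tcp_pos: [0.5319, -0.3657, 0.0549]
ee_rot: [[0.036, -0.557, 0.83], [-0.019, 0.83, 0.558], [-0.999, -0.035, 0.019]]
wrist_force: [-1.5, 1.7, 5.7]
gripper_width: 0.317
```

In contact at the expected height. I'll release, back away and check everything.

```bash
python3 -m creep '[[0.7,0,0,0,0],[0.7,0,0,0,0],[0.7,0,0,0,0],[0.7,0,0,0,0],[0.7,0,0,40,0],[0.7,0,0,90,0],[0.7,0,0,140,0],[0.7,0,0,190,0]]';  python3 -m creep '[[0.7,-100,20,60,0],[0.7,-150,20,60,0],[0.7,-150,20,60,0],[0.7,-150,20,60,0],[0.7,-150,20,60,0],[0.7,-150,20,60,0],[0.7,-150,20,60,0],[0.7,-150,20,60,0]]'
python3 - <<'E'
from h import *
for n in ("scene","side"):
    c=capture(n); cv2.imwrite(f'pics/end_{n}.png',c['image'])
print(sense()['tcp_pos'],sense()['wrist_force'])
E
```

```text
time_s: 29.65
tcp_pos: [0.5316, -0.3656, 0.2467]
ee_rot: [[0.035, -0.557, 0.83], [-0.019, 0.83, 0.558], [-0.999, -0.035, 0.019]]
wrist_force: [1.2, 0.1, 0.6]
gripper_width: 0.693
time_s: 30.45
tcp_pos: [0.3825, -0.3456, 0.3055]
ee_rot: [[0.034, -0.557, 0.83], [-0.018, 0.83, 0.558], [-0.999, -0.033, 0.018]]
wrist_force: [0.1, -0.9, 0.6]
gripper_width: 0.705
[ 0.38228125 -0.34557582  0.30574864] [0.25298074 0.08161422 0.42365168]
```

View pics/end_scene.png

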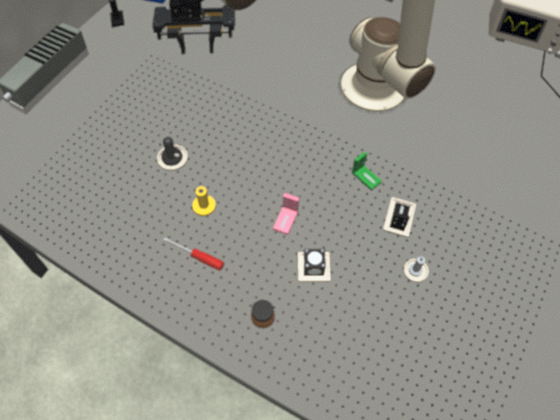

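View pics/end_side.png

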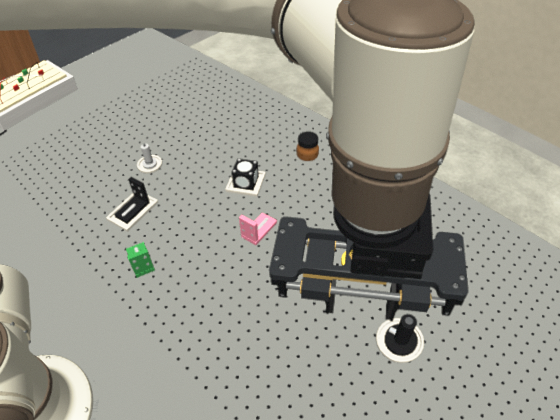

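All four mounts appear in their nests in both views. I'll zoom in and fit each one for a final check.

```bash
python3 - <<'E'
from fit import *
N=dict(holder=(531.4,-365.2,0),pedestal=(503.4,353.5,0),bracket=(384.9,255.6,192),cube=(623.2,131.1,30.5))
rows=[]
for n in('scene','side'):
    c=capture(n); T=[]
    for k,g in N.items():
        g0=(g[0]/1000,g[1]/1000,np.deg2rad(g[2]))
        off=np.round(proj(c,np.array([[g0[0],g0[1],.03]]))[0])-30; x,y=off.astype(int); cr=c['image'][y:y+60,x:x+60].astype(float)
        gray=cr.max(2); P=cloud(c)[y:y+60,x:x+60]
        # foreground: non-white and elevated, weighted fit: top face by depth
        m=(gray<95)|((P[...,2]>.02)&(np.hypot(P[...,0]-g0[0],P[...,1]-g0[1])<.06))
        if k=='pedestal': m=(P[...,2]>.02)|((gray<185)&(np.hypot(P[...,0]-g0[0],P[...,1]-g0[1])<.024))
        m&=np.hypot(P[...,0]-g0[0],P[...,1]-g0[1])<.065
        q,l,st,_=cv2.connectedComponentsWithStats(cv2.morphologyEx(m.astype(np.uint8),cv2.MORPH_CLOSE,np.ones((3,3),np.uint8)))
        tt=(l==1+np.argmax(st[1:,4])).astype(np.uint8); cs,_=cv2.findContours(tt,0,1); cv2.drawContours(tt,cs,-1,1,-1)
        f=lambda p:np.abs(sil(c,k,(p[0]/1000,p[1]/1000,p[2]/30),off,.003,W=60)-tt).sum()
        b=None
        for a in ((0,2,4) if k=='holder' else (-.15,0,.15)):
            p0=np.array([g[0],g[1],(g0[2]+a)*30]); r=minimize(f,p0,method='Nelder-Mead',options=dict(initial_simplex=np.vstack([p0,p0+[6,0,0],p0+[0,6,0],p0+[0,0,3]])))
            if b is None or r.fun<b.fun:b=r
        p=b.x; print(n,k,'d',np.round(p[:2]-g[:2],1),'yaw',round(np.rad2deg(p[2]/30),1),'err/area',round(b.fun),tt.sum(),'zmax',round(float(np.nanpercentile(P[tt>0][:,2],97)),4))
        ov=cv2.resize(cr.astype(np.uint8),(200,200),interpolation=cv2.INTER_CUBIC); s=cv2.resize(sil(c,k,(p[0]/1000,p[1]/1000,p[2]/30),off,.003,W=60),(200,200))
        cs,_=cv2.findContours((s>.5).astype(np.uint8),0,1); T.append(np.vstack([ov,cv2.drawContours(ov.copy(),cs,-1,(0,0,255),1)]))
    rows.append(np.hstack(T))
cv2.imwrite('pics/final.png',cv2.resize(np.vstack(rows),(600,600)))
E
```

```text
scene holder d [-2.7 -3.4] yaw 231.9 err/area 71 382 zmax 0.0816
scene pedestal d [-0.4 -0.6] yaw 5.1 err/area 68 170 zmax 0.0677
scene bracket d [-2.   0.9] yaw 189.2 err/area 106 338 zmax 0.0712
scene cube d [-2.1 -2.7] yaw 30.4 err/area 60 555 zmax 0.0577
side holder d [ 2.3 -0.9] yaw 230.0 err/area 95 978 zmax 0.0792
side pedestal d [1.6 0.7] yaw -4.6 err/area 61 217 zmax 0.0645
side bracket d [1.9 1.7] yaw 188.9 err/area 79 723 zmax 0.0675
side cube d [1.8 0.9] yaw 33.1 err/area 59 698 zmax 0.0551
```

View pics/final.png

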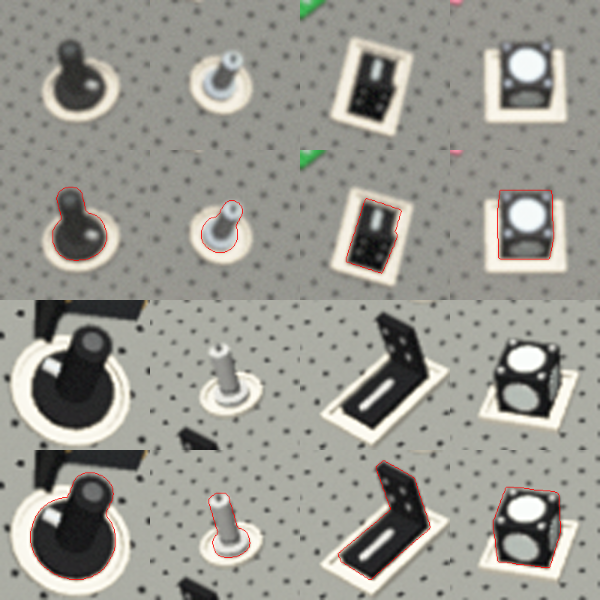

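```bash
python3 -c "
from station import *
print(finish_job())"
```

```text
the job is handed in; nothing more can be done
None
```

I put all four mounts in their own nests and handed the job in at about 31 s of the 112 s allowed. I left the screwdriver, the jar and the green, pink and yellow look-alikes alone. They look unmoved in the end pictures, although the arm hid the screwdriver in the side view. I didn't measure any of them again.

**Last checks, from both cameras:**
- **Position:** each mount fits within about 2 mm of its nest centre when the two views are averaged. The largest single-view offset is 4.3 mm (the holder in the scene view).
- **Seating:** all four stand upright with white margin around the foot. The tops read at or a few mm above the height for a foot on the nest floor.
- **Arm:** it was clear of everything at hand-in, and the highest wrist force I read was about 17 N.

**Where checks failed or disagreed:**
- **Camera disagreement:** the two cameras differ by 2–5 mm, most for the holder, cube and bracket, mainly along x. The offsets above are no better than that.
- **Failed fits:** some automatic fits failed and were not used: one of the pedestal at the start, and one each of the cube and pedestal after placing. The final fits of all four worked.
- **Bracket:** it is turned about 3° in its nest. It was gripped about 7 mm higher than planned because the lift began before the fingers had closed.
- **Tool tilt:** the tool's lean grew to about 0.035 rad over the job. The mounts settled flat on release as far as the pictures show, but I did not measure their lean separately.

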